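# Set the last push rivets of a cover plate

## Robot

A 6-joint arm with a two-finger parallel gripper is mounted at the origin on the work surface. World frame = base frame: x ahead of the robot, y to its left, z up, the work surface at z = 0. Lengths are in m, angles in degrees, forces in N, time in s.
With the tool pointing down it reaches from about 0.35 to 0.925 m from the base axis. Payload 6.4 kg.
Tool frame: the origin (TCP) lies midway between the tips of the shut fingers; the grasp point (between the pads) lies 19 mm behind it (r.grip_depth is the distance from the TCP to the grasp point, in m); z points along the fingers, y is the line along which they close (so a half turn about z gives the same grasp; the last joint's range is limited). The gripper opens to 85 mm and grips with 20 to 120 N. Pads are 22 mm wide; open, the fingers measure 114 mm over their backs; the gripper's body (76 mm by 85 mm) begins 54 mm behind the grasp point. The pads swing forward as they close: fully open they stand 13 mm farther back than shut.
Start: joints at [-79.36, 14.043, 89.255, -0, 76.702, -9.975], TCP at [0.229, -0.608, 0.231] pointing down, gripper open.
Joint ranges: [-179.41, 179.41], [-58.25, 129.5], [7.25, 145.43], [-54.29, 234.29], [11.92, 165.04], [-157.13, 157.13]. Speed limits (degrees/s): [147.25, 147.25, 180, 180, 180, 180].

## Interface

Orientations are given as [roll, pitch, yaw] about the fixed x, y, z axes, in that order (R = Rz(yaw) Ry(pitch) Rx(roll)).
In Python, from cell import sensors, imaging, r, finder gives the robot as it stands.
- The arm moves only by the tool play_rows, never from a script. Its argument "series" is a list of rows, each a list of 3 entries, a list of its own where there are three numbers: the shift along the tool's x, y, z each as a share of 0.025 m, from -1 to 1, then the turn, a rotation vector about the tool's x, y, z each as a share of 1.5 rad, from -1 to 1, then the closure in counts, from 0 (fully open) to 255 (shut). A call has 1 to 20 rows; each row shifts and turns the commanded pose from where the row before left it, along the tool's axes as they then stand; what a row does not reach is not made up. A row lasts 1/10 s, in which the tool goes at most 50 mm and 8.59 degrees, less where a joint would pass 70% of its speed; a pose out of reach is approached as far as the arm can. A call with a number of a shift or a turn outside -1 to 1 is refused whole. A call with a gripper value outside its range is refused whole. The fingers move at their own pace and stop on an object; "force" is the grip in N (left out, the last holds). Time passes only in rows, so rows that do not move let the fingers close. It gives the time, the measured TCP pose, the force, the opening and the grip force at its end, in the units of the state.
- sensors.observe(): the state, without advancing time (a new reading comes with each control period).
- imaging.read_camera(name): name is "scene" or "top" or "wrist"; returns a dict with "frame" (420x560x3 uint8, blue, green, red), "range_z" (420x560 float32, m along the optical axis (not along the pixel's ray), 0 where there is no reading), "fx", "fy", "cx", "cy" (pixels), "rvec" (rotation vector, rad) and "tvec" (3), from world to camera coordinates, as OpenCV has them; the wrist camera has in their place "hand_eye" (4x4, takes a point from camera to tool coordinates, whose origin is the TCP and whose axes are the flange's). Camera axes: x right, y down, z forward; pixel columns grow to the right and rows downward; lengths in m; the calibration is good to about 2 mm. A picture is of the moment at which its call begins: read the wrist's pose just before it.
- r.finish_job(): hands the job in; it is judged then, once.
Trained networks look in a picture, given as the dict that the camera call returned (one of the last four; its "shot" number tells which), for a name from the list of things; names that differ only in an ending like _2 or _b are one class to them, and where a whole thing is asked for, a point or a joint stands for the part that bears it (a point fixed in the world has none). Each returns a list of dicts, best first, with "confidence" (0 to 1); they miss things now and then, are a little off and sometimes report something else, mostly with a low value. They report only what shows in the picture. A call takes as long as a camera call.
- finder.recognise(label, picture): "centre" ([x, y, z] in m, in the coordinates of the camera as it stood for that picture, good to about 4 mm: the middle of the surface that is visible of it).
The state is a dict: "clock": time; "q": joint angles; "joint_vel": joint speeds; "effort": joint torques, N m; "tool_pos": TCP position; "ee_rot": TCP orientation; "contact_force": force on the tool from outside, world axes, zero at the start; "wrist_torque": the same for the moment, N m; "grip_width": finger opening in m; "grasp_force": force on a finger pad.
Only numpy, scipy, OpenCV 4.12 (cv2) and the standard library are available. Lean on these libraries where they do the work, as an engineer would, in place of code of your own. Each camera call takes 0.05 s, during which the arm holds its last target. There are 200 camera calls.

## Task

Finish riveting the cover plate. Take the full rivet that lies on the bench (the long one with its pin), lay it in the slot of the lipped channel so that it drops and hangs there upright by its collar, let go, take it again from above by the collar and seat it in the plate's empty hole with its pin still raised. Then push both raised center pins flush, the one you brought and the one already waiting in the plate, and leave the other things on the bench where they are.

Things in the scene. Friction and masses are not known exactly. Their poses are not given: they have to be found in the camera images.
- rivet_mid (a point): Loose white plastic push rivet, about 26 g: square collar 22 x 22 x 10 mm, round shank below it 12 mm across, 40 mm long (last 5 mm tapered), black center pin out of the collar's top. Starts lying on the bench, shank end 8 degrees lower. Point: on the shank's axis, 15 mm below the collar, about 9 mm above the bench when lying. +z runs from shank tip to pin; x, y square to the collar's flats.
- rivet_seat (a point): The middle of the loose rivet's collar underside, where the shank begins; same axes as rivet_mid. The collar reaches from here to 10 mm along +z.
- loose_pin_top (a point): The middle of the flat top of the loose rivet's center pin (pin head 10 mm in diameter): 19 mm above the collar's underside (9 mm above its top) when raised, 11 mm (1 mm proud of its top, as flush as it goes) when fully pushed.
- loose_pin (a joint): Travel of the loose rivet's pin: 0 m raised, 0.008 m fully pushed (stop). It resists with about 8 N of dry friction plus 20 N per m/s, and stays where it is left.
- strut_top (a point): Fixed galvanised lipped channel, slot up: 160 mm long (x), 50 wide, 60 high. Point: middle of the slot, level with the lips' top. The slot runs the whole length along x, 15 mm wide, lips 4 mm thick, 52 mm of room below: the shank drops in, the collar does not. A rivet laid lengthwise over the slot, collar on the lips, and let go swings down and hangs upright.
- cover: Fixed cover: grey plate 180 x 120 mm (x, y), 8 mm thick, on a folded channel. Origin on the bench under its middle; plate's top 75 mm above. Rivet places at x = +-62, y = +-34 mm: (-62,-34) is the empty hole, (+62,+34) a rivet with raised pin, the other two finished rivets (same collars, pins 1 mm proud; leave).
- hole (a point): The middle of the mouth of the empty hole, level with the plate's top: 14 mm in diameter with a 1 mm chamfer, through the 8 mm plate, open space (62 mm) below.
- seated_pin_top (a point): The middle of the flat top of the pin of the rivet already in the plate (collar 22 x 22 x 10 mm on the plate's top): 94 mm above the bench when raised, 86 mm when fully pushed.
- seated_pin (a joint): Travel of that pin: 0 m raised, 0.008 m fully pushed; same resistance as the other.
- stub_mid (a point): Bystander among the task's things: a spent rivet, like the other but with a shank only 28 mm long and no pin, only a dark empty pin hole in its top. It lies on its side; point on the shank's axis 10 mm below the collar.
- bolt: Bystander: steel bolt standing on its head, 26 mm wide, 55 mm high; origin at the middle of its underside.
- nut: Bystander: round steel nut, 28 mm wide, 14 mm high; origin at the middle of its underside.
- offcut: Bystander: dark steel angle offcut, 50 x 35 x 35 mm; origin at the middle of its underside.
- wrench: Bystander: steel wrench lying flat, 190 mm long along its x; origin at the middle of its underside.
- can: Bystander: green spray can standing, 58 mm wide, 170 mm high; origin at the middle of its underside.
- tape: Bystander: yellow tape measure case, 65 x 35 x 60 mm; origin at the middle of its underside.

How it is judged:
By the outcome, as a careful person would: the job done as asked, in the order asked, and still so for the second after the job is handed in, with the robot touching nothing.
It also fails if it takes over 58 s, if anything falls off the work surface, if the arm or the gripper's body presses on something with over 40 N, if the wrist force passes 120 N, or if a joint passes its speed limit or range.

## Working session

There is one attempt and no reset: what is moved stays moved. The work goes in short steps, Python scripts to look and compute and a tool call to move; the robot and the scene stay as the last step left them, time stands still between calls to the robot, and variables do not carry over. Pictures are saved under pics/ and viewed, at most 10 in all, crops included, and the job is handed in when it is done.

Besides the shell and the picture viewer there is one more tool, called after ">>>" as name([rows], argument=value, ...), one row to a line, values as JSON. play_rows: Moves the arm, as the interface text tells. Shift numbers are shares of 0.025 m and turn numbers shares of 1.5 rad, none past 1 either way. Its arguments: {"type":"object","properties":{"series":{"type":"array","items":{"type":"array"}},"force":{"type":"number"}},"required":["series"]}

```bash
ls; mkdir -p pics; cat > h.py <<'E'
import numpy as np, cv2
from scipy.spatial.transform import Rotation as R
from cell import sensors, imaging, r, finder
def T_cw(p, st=None):
    if "hand_eye" in p:
        M=np.eye(4); M[:3,:3]=R.from_euler('xyz',st["ee_rot"],degrees=True).as_matrix(); M[:3,3]=st["tool_pos"]
        return M@np.array(p["hand_eye"])
    M=np.eye(4); M[:3,:3]=cv2.Rodrigues(np.array(p["rvec"],float))[0]; M[:3,3]=np.ravel(p["tvec"])
    return np.linalg.inv(M)
def cloud(p,st=None):
    z=p["range_z"]; v,u=np.indices(z.shape)
    c=np.stack([(u-p["cx"])/p["fx"]*z,(v-p["cy"])/p["fy"]*z,z],-1)
    T=T_cw(p,st); w=c@T[:3,:3].T+T[:3,3]; w[z==0]=np.nan; return w
def shot(n):
    st=sensors.observe(); p=imaging.read_camera(n); return p,st,T_cw(p,st)
def find(l,p,T,n=2):
    return [(np.round(T[:3,:3]@np.array(d["centre"])+T[:3,3],4),round(d["confidence"],2)) for d in finder.recognise(l,p)[:n]]
E
python3 - <<'E'
from h import *
s=sensors.observe(); print({k:np.round(v,3) for k,v in s.items()}, r.grip_depth)
for n in ["top","scene"]:
    p,st,T=shot(n); cv2.imwrite(f"pics/{n}0.png",p["frame"]); print(n,np.round(T[:3,3],3),p["fx"])
    np.save(f"{n}0.npy",cloud(p,st))
    for l in ["rivet_mid","rivet_seat","loose_pin_top","strut_top","cover","hole","seated_pin_top","stub_mid","bolt","nut","offcut","wrench","can","tape"]: print(l,find(l,p,T))
E
```

```text
pics
{'clock': np.float64(0.0), 'q': array([-7.9358e+01,  1.4085e+01,  8.9327e+01, -1.0000e-03,  7.6702e+01,
       -9.9730e+00]), 'joint_vel': array([-0.047,  0.023, -0.001,  0.088, -0.01 ,  0.028]), 'effort': array([-2.0000e-03, -4.2951e+01, -3.2613e+01, -0.0000e+00,  5.0000e-03,
        0.0000e+00]), 'tool_pos': array([ 0.229, -0.608,  0.23 ]), 'ee_rot': array([-1.79887e+02, -1.90000e-02,  2.06150e+01]), 'contact_force': array([-0.22 ,  0.094, -0.194]), 'wrist_torque': array([-0.032, -0.04 ,  0.017]), 'grasp_force': np.float64(0.0), 'grip_width': np.float64(0.085)} 0.0187
top [0.477 0.022 0.854] 379.66198653351864
rivet_mid [(array([ 0.535 , -0.3458,  0.0143]), 0.69)]
rivet_seat [(array([ 0.5312, -0.3444,  0.0138]), 0.58)]
loose_pin_top [(array([ 0.5334, -0.344 ,  0.0135]), 0.61)]
strut_top [(array([ 0.5119, -0.0034,  0.0583]), 0.79)]
cover [(array([0.5623, 0.2616, 0.0739]), 0.72)]
hole [(array([0.5615, 0.2624, 0.0737]), 0.55)]
seated_pin_top []
stub_mid [(array([ 0.534 , -0.3427,  0.0137]), 0.6), (array([ 0.4557, -0.1791,  0.0122]), 0.58)]
bolt [(array([ 0.6576, -0.1152,  0.0265]
[... 242 characters left out ...]

tape [(array([ 0.7514, -0.0764,  0.0559]), 0.59)]
scene [ 1.186 -0.257  0.779] 393.6104661218244
rivet_mid []
rivet_seat []
loose_pin_top []
strut_top [(array([ 0.532 , -0.0044,  0.0479]), 0.77)]
cover [(array([0.5885, 0.2534, 0.075 ]), 0.86)]
hole [(array([0.5907, 0.2497, 0.0764]), 0.75)]
seated_pin_top [(array([ 0.6709, -0.1245,  0.0247]), 0.69)]
stub_mid []
bolt [(array([ 0.7004, -0.2869,  0.0073]), 0.67)]
nut []
offcut [(array([0.6871, 0.0523, 0.0022]), 0.83), (array([ 0.7681, -0.0848,  0.0563]), 0.3)]
wrench [(array([ 0.7021, -0.2881,  0.0079]), 0.85)]
can [(array([0.7928, 0.0758, 0.1221]), 0.9)]
tape [(array([ 0.7704, -0.0841,  0.0561]), 0.84), (array([0.5891, 0.2515, 0.0768]), 0.71)]
```

```bash
ls pics
```

```text
scene0.png
top0.png
```

View pics/top0.png

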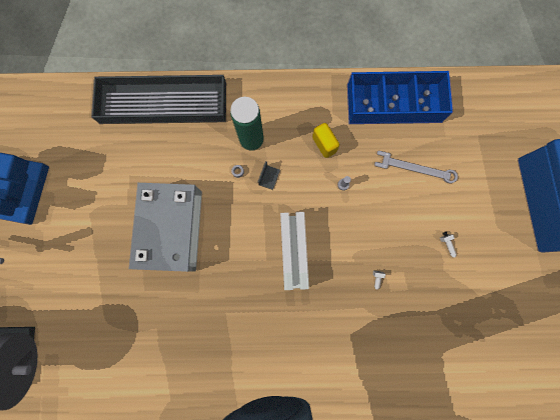

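View pics/scene0.png

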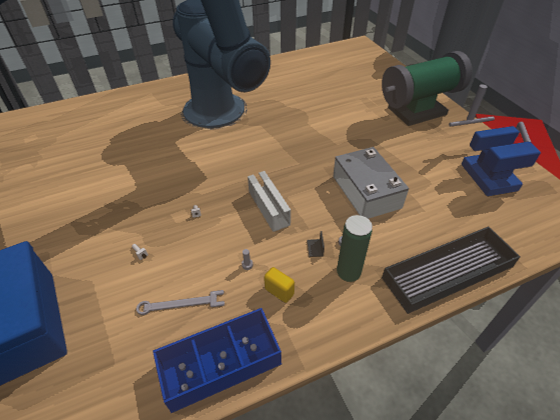

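The top view shows the loose rivet at (450,243) with its shank tip at (454,254), and the stub at (379,280). The channel runs from (293,213) to (297,289). In the cover, the hole is at (176,258) and the raised pin should be at (147,195). The scene view agrees.

```bash
python3 - <<'E'
from h import *
p,st,T=shot("wrist"); print(np.round(p["hand_eye"],3).tolist(),p["fx"],p["cx"],p["cy"])
w=np.load("top0.npy")
for u,v in [(147,195),(180,196),(141,256),(176,258),(293,213),(297,289),(450,243),(454,254),(445,235),(379,280),(344,183),(238,171)]: print(u,v,np.round(w[v,u],3))
X,Y,Z=w[...,0],w[...,1],w[...,2]
for nm,m in [("cover",(abs(Z-.075)<.006)&(Y>.1)&(Y<.4)&(X>.4)&(X<.7)),("strut",(abs(Z-.060)<.006)&(abs(Y)<.06)&(X>.4)&(X<.63)),("riv",(Z>.006)&(Z<.04)&(X>.47)&(X<.6)&(Y<-.3)&(Y>-.4))]:
    print(nm,m.sum(),cv2.minAreaRect(np.stack([X[m],Y[m]],1).astype(np.float32)), np.nanmean(Z[m]))
E
```

```text
[[-0.001, -0.954, -0.299, 0.077], [1.0, -0.001, 0.0, -0.001], [-0.001, -0.299, 0.954, -0.142], [0.0, 0.0, 0.0, 1.0]] 302.8302004455925 284.7951665086946 211.18782959630389
147 195 [0.629 0.296 0.092]
180 196 [0.627 0.23  0.086]
141 256 [0.505 0.304 0.088]
176 258 [0.502 0.256 0.007]
293 213 [ 0.6   -0.005 -0.003]
297 289 [ 0.431 -0.01   0.001]
450 243 [ 0.526 -0.348  0.016]
454 254 [ 0.502 -0.357  0.012]
445 235 [ 0.543 -0.339  0.015]
379 280 [ 0.448 -0.188  0.014]
344 183 [ 0.658 -0.116  0.044]
238 171 [0.699 0.12  0.004]
cover 4692 ((0.5669715404510498, 0.26947230100631714), (0.1217394471168518, 0.18028481304645538), 86.84092712402344) 0.07529423016090508
strut 1301 ((0.5132826566696167, -0.0028427187353372574), (0.15932179987430573, 0.050042446702718735), 2.055394172668457) 0.06007957207619179
riv 182 ((0.5241925120353699, -0.34896600246429443), (0.057374946773052216, 0.023698804900050163), 30.122539520263672) 0.015222249414818319
```

>>> play_rows([
  [[1,-0.375,0.16],[0,0,0],0],
  [[1,-0.375,0.16],[0,0,0],0],
  [[1,-0.375,0.16],[0,0,0],0],
  [[1,-0.375,0.16],[0,0,0],0],
  [[1,-0.375,0.16],[0,0,0],0],
  [[1,-0.375,0.16],[0,0,0],0],
  [[1,-0.375,0.16],[0,0,0],0],
  [[1,-0.375,0.16],[0,0,0],0],
  [[1,-0.375,0.16],[0,0,0],0],
  [[1,-0.375,0.16],[0,0,0],0],
  [[1,-0.375,0.16],[0,0,0],0],
  [[1,-0.375,0.16],[0,0,0],0],
  [[1,-0.375,0.16],[0,0,0],0],
  [[1,-0.375,0.16],[0,0,0],0],
  [[1,-0.375,0.16],[0,0,0],0],
  [[0,0,0],[0,0,0],0],
  [[0,0,0],[0,0,0],0],
], force=30)

```text
clock: 3.25
tool_pos: [0.5304, -0.3445, 0.1712]
ee_rot: [-180.0, 0.0, 20.7]
contact_force: [0.2, 0.6, 0.1]
grip_width: 0.0854
grasp_force: 0.0
```

```bash
cat >> h.py <<'E'
def show(n,f): cv2.imwrite(f"pics/{n}.png",f)
def tool_delta(st,target):
    return R.from_euler('xyz',st["ee_rot"],degrees=True).inv().apply(np.array(target)-st["tool_pos"])
E
python3 - <<'E'
from h import *
p,st,T=shot("wrist"); show("w1",p["frame"]); print(st["clock"],st["tool_pos"],st["ee_rot"])
w=cloud(p,st); np.save("w1.npy",w)
for l in ["rivet_mid","rivet_seat","loose_pin_top"]: print(l,find(l,p,T))
X,Y,Z=w[...,0],w[...,1],w[...,2]
m=(Z>.006)&(Z<.04)&(X>.47)&(X<.6)&(Y<-.3)&(Y>-.4)
P=np.stack([X[m],Y[m]],1).astype(np.float32); print(m.sum(),cv2.minAreaRect(P))
# axis by dark/white profile
a=np.radians(24); 
for it in range(3):
    ax=np.array([np.cos(a),np.sin(a)]); n=np.array([-ax[1],ax[0]]); s=P@ax; d=P@n
    b=np.arange(s.min(),s.max(),.004); 
    rows=[(t,d[(s>=t)&(s<t+.004)]) for t in b]
    mids=[(t+.002,(q.max()+q.min())/2,np.ptp(q)) for t,q in rows if len(q)>8]
    mm=np.array(mids); k=mm[:,2]<.030; pf=np.polyfit(mm[k,0],mm[k,1],1); a+=np.arctan(pf[0])
print(np.degrees(a))
zz=Z[m]
for t,q in rows: 
    k=(s>=t)&(s<t+.004); print(np.round([t+.002,q.min(),q.max(),np.ptp(q),zz[k].max()],4) if k.any() else None)
print("ax",ax,n)
E
```

```text
3.25 [ 0.53039899 -0.34454392  0.17118308] [-1.79996996e+02  2.48572876e-02  2.06761511e+01]
rivet_mid [(array([ 0.5313, -0.3421,  0.0133]), 0.98)]
rivet_seat [(array([ 0.5337, -0.3416,  0.0185]), 0.61)]
loose_pin_top []
736 ((0.5226357579231262, -0.3466840982437134), (0.059691037982702255, 0.021493058651685715), 18.68733787536621)
21.197786723793815
[ 0.334  -0.5164 -0.5099  0.0065  0.0103]
[ 0.338  -0.5186 -0.5078  0.0108  0.0127]
[ 0.342  -0.5186 -0.5079  0.0107  0.0129]
[ 0.346  -0.5186 -0.5079  0.0106  0.0137]
[ 0.35   -0.5186 -0.508   0.0106  0.0154]
[ 0.354  -0.5186 -0.507   0.0116  0.0146]
[ 0.358  -0.5186 -0.507   0.0116  0.0157]
[ 0.362  -0.5185 -0.5071  0.0115  0.0162]
[ 0.366  -0.5186 -0.5071  0.0114  0.0165]
[ 0.37   -0.5234 -0.5034  0.0199  0.0223]
[ 0.374  -0.5234 -0.5025  0.0209  0.0233]
[ 0.378  -0.5233 -0.5025  0.0208  0.0242]
[ 0.382  -0.5239 -0.5023  0.0216  0.0232]
[ 0.386  -0.5175 -0.5095  0.008   0.0184]
[ 0.39   -0.5176 -0.5086  0.0091  0.0187]
ax [0.93233863 0.36158633] [-0.36158633  0.93233863]
```

View pics/w1.png

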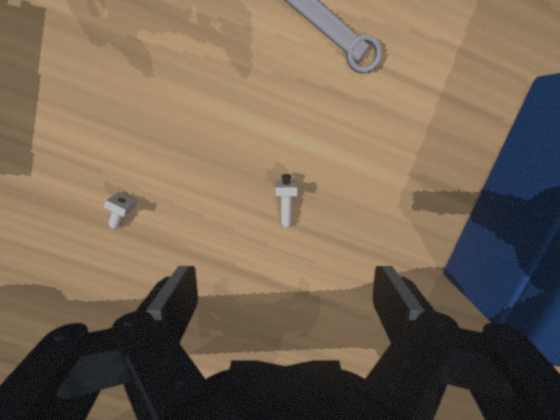

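The rivet shows clearly at (286,200), with its tip at (286,227) and its pin at (286,178). It lies almost along the tool's x. Next I grasp the shank.

>>> play_rows([
  [[-0.091,0.001,0.9],[0,0,-0.006],0],
  [[-0.091,0,0.9],[0,0,0],0],
  [[-0.091,0,0.9],[0,0,0],0],
  [[-0.091,0,0.9],[0,0,0],0],
  [[-0.091,0,0.9],[0,0,0],0],
  [[-0.091,0,0.9],[0,0,0],0],
  [[-0.091,0,0.9],[0,0,0],0],
  [[0,0,0.21],[0,0,0],80],
  [[0,0,0.21],[0,0,0],140],
  [[0,0,0],[0,0,0],255],
  [[0,0,0],[0,0,0],255],
  [[0,0,0],[0,0,0],255],
  [[0,0,0],[0,0,0],255],
  [[0,0,0],[0,0,0],255],
  [[0,0,0],[0,0,0],255],
  [[0,0,0],[0,0,0],255],
], force=40)

```text
clock: 5.05
tool_pos: [0.5162, -0.3511, 0.0044]
ee_rot: [179.9, -0.0, 21.1]
contact_force: [-1.0, 0.4, 6.0]
grip_width: 0.0102
grasp_force: 40.4
```

>>> play_rows([
  [[0,0,-0.4],[0,0,0],255],
  [[0,0,-0.9],[0,0,0.06],255],
  [[0,0,-0.9],[0,0,0.08],255],
  [[0,0,-0.9],[0,0,0.08],255],
  [[0,0,-0.9],[0,0,0],255],
  [[-0.016,-0.995,0],[0,0,0],255],
  [[-0.016,-0.995,0],[0,0,0],255],
  [[-0.016,-0.995,0],[0,0,0],255],
  [[-0.016,-0.995,0],[0,0,0],255],
  [[-0.016,-0.995,0],[0,0,0],255],
  [[-0.016,-0.995,0],[0,0,0],255],
  [[-0.016,-0.995,0],[0,0,0],255],
  [[-0.016,-0.995,0],[0,0,0],255],
  [[-0.016,-0.995,0],[0,0,0],255],
  [[-0.016,-0.995,0],[0,0,0],255],
  [[-0.016,-0.995,0],[0,0,0],255],
  [[-0.016,-0.995,0],[0,0,0],255],
  [[0,0,0],[0,0,0],255],
  [[0,0,0],[0,0,0],255],
])

```text
clock: 6.95
tool_pos: [0.499, -0.0523, 0.1034]
ee_rot: [180.0, -0.0, 2.3]
contact_force: [-0.9, -0.6, 0.3]
grip_width: 0.01
grasp_force: 39.7
```

```bash
python3 - <<'E'
from h import *
p,st,T=shot("wrist"); show("w2",p["frame"]); print(st["clock"],st["tool_pos"],st["ee_rot"],st["grip_width"],st["grasp_force"])
w=cloud(p,st); X,Y,Z=w[...,0],w[...,1],w[...,2]
m=(abs(Z-.060)<.004)&(abs(Y)<.06)&(X>.4)&(X<.63)
print("strut",m.sum(),cv2.minAreaRect(np.stack([X[m],Y[m]],1).astype(np.float32)),Z[m].mean())
for x in np.arange(.50,.60,.01):
    k=m&(abs(X-x)<.004); y=np.sort(Y[k]); g=np.diff(y); i=g.argmax() if len(g) else 0
    if len(y): print(round(x,3),np.round([y[0],y[i],y[i+1],y[-1]],4))
for l in ["rivet_mid","rivet_seat","loose_pin_top","strut_top"]: print(l,find(l,p,T))
# held rivet points in tool frame
t=(w-st["tool_pos"])@R.from_euler('xyz',st["ee_rot"],degrees=True).as_matrix()
k=(t[...,0]>.005)&(t[...,0]<.05)&(abs(t[...,1])<.02)&(t[...,2]>-.04)&(t[...,2]<.03)
q=t[k]; print(len(q))
for a in np.arange(.004,.05,.003):
    z=q[(q[:,0]>=a)&(q[:,0]<a+.003)]
    if len(z): print(round(a,3),len(z),np.round([z[:,1].min(),z[:,1].max(),z[:,2].min(),z[:,2].max()],4))
E
```

```text
6.95 [ 0.49902846 -0.05228049  0.10344537] [ 1.79979475e+02 -4.10629842e-03  2.28643281e+00] 0.010006205085089887 39.697829984543205
strut 12319 ((0.5199310183525085, -0.0016487166285514832), (0.14713256061077118, 0.05087072029709816), 1.89552903175354) 0.05961051028399471
0.5 [-0.0278 -0.0103  0.0046  0.0225]
0.51 [-0.0275 -0.0097  0.005   0.0229]
0.52 [-0.0271 -0.0092  0.0052  0.0233]
0.53 [-0.0268 -0.0091  0.0056  0.0234]
0.54 [-0.0265 -0.0086  0.0059  0.0244]
0.55 [-0.026  -0.0081  0.006   0.0243]
0.56 [-0.0257 -0.0079  0.0065  0.0246]
0.57 [-0.0255 -0.0074  0.0068  0.0249]
0.58 [-0.0251 -0.0073  0.0071  0.0254]
0.59 [-0.0247 -0.007   0.0075  0.0258]
rivet_mid [(array([ 0.5243, -0.0486,  0.1094]), 0.61), (array([0.5326, 0.0073, 0.0621]), 0.52)]
rivet_seat [(array([ 0.5254, -0.0479,  0.1148]), 0.61)]
loose_pin_top [(array([ 0.5271, -0.0512,  0.1156]), 0.97)]
strut_top [(array([0.5313, 0.009 , 0.0595]), 0.61), (array([ 0.5242, -0.0483,  0.1137]), 0.43)]
4475
0.004 191 [-0.0197  0.0166 -0.0386 -0.006 ]
0.007 919 [-0.0199  0.0194 -0.04   -0.0054]
0.01 1292 [-0.0186  0.0153 -0.04   -0.0048]
0.013 39 [-0.0059  0.0124 -0.0398 -0.009 ]
0.016 169 [-0.0121  0.0094 -0.0181 -0.0155]
0.019 276 [-0.012   0.0094 -0.0191 -0.0155]
0.022 286 [-0.0119  0.0098 -0.019  -0.0156]
0.025 667 [-0.0121  0.0098 -0.0191  0.0016]
0.028 320 [-0.0121  0.0094 -0.013   0.0031]
0.031 91 [-0.0061  0.0036 -0.0139 -0.0076]
0.034 200 [-0.0062  0.0036 -0.0148 -0.0045]
0.037 25 [-0.0047  0.0026 -0.0099 -0.0049]
```

View pics/w2.png

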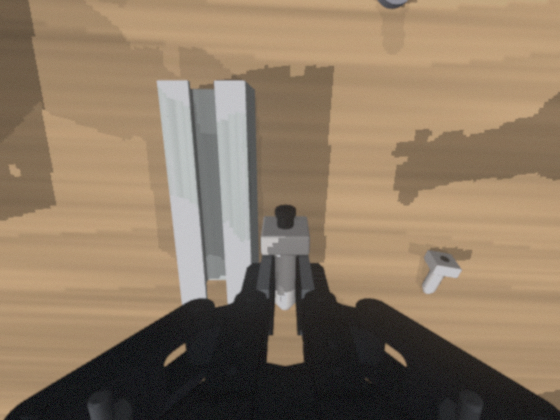

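The view shows the rivet held straight, with its pin at (286,212) and collar at (286,235). The slot is at about (210,180), to its left. I move over the slot and lower.

>>> play_rows([
  [[0.039,-0.976,0],[0,0,0],255],
  [[0.039,-0.976,0],[0,0,0],255],
  [[0,0,0.5],[0,0,0.003],255],
  [[0,0,0.5],[0,0,0],255],
  [[0,0,0.3],[0,0,0],255],
  [[0,0,0.15],[0,0,0],255],
  [[0,0,0.09],[0,0,0],255],
  [[0,0,0],[0,0,0],255],
  [[0,0,0],[0,0,0],255],
])

```text
clock: 8.1
tool_pos: [0.4996, -0.0038, 0.0651]
ee_rot: [180.0, -0.1, 1.9]
contact_force: [0.0, 1.0, -0.1]
grip_width: 0.0101
grasp_force: 39.7
```

>>> play_rows([
  [[0,0,0.06],[0,0,0],255],
  [[0,0,0],[0,0,0],255],
  [[0,0,0],[0,0,0],200],
  [[0,0,0],[0,0,0],150],
  [[0,0,0],[0,0,0],100],
  [[0,0,0],[0,0,0],60],
  [[0,0,0],[0,0,0],0],
  [[0,0,0],[0,0,0],0],
  [[0,0,0],[0,0,0],0],
  [[0,0,-1],[0,0,0],0],
  [[0,0,-1],[0,0,0],0],
  [[0,0,0],[0,0,0],0],
  [[0,0,0],[0,0,0],0],
])

```text
clock: 9.4
tool_pos: [0.4994, -0.0036, 0.1135]
ee_rot: [180.0, -0.1, 2.0]
contact_force: [0.1, 0.6, 0.2]
grip_width: 0.0854
grasp_force: 0.0
```

```bash
python3 - <<'E'
from h import *
p,st,T=shot("wrist"); show("w3",p["frame"]); print(st["clock"],st["tool_pos"],st["ee_rot"],st["grip_width"])
w=cloud(p,st); X,Y,Z=w[...,0],w[...,1],w[...,2]
m=(Z>.064)&(Z<.085)&(abs(Y)<.03)&(X>.45)&(X<.6)
for lo,hi in [(.064,.068),(.0685,.0725),(.0725,.076),(.076,.083)]:
    k=m&(Z>lo)&(Z<hi)
    if k.sum()>5: print(lo,k.sum(),cv2.minAreaRect(np.stack([X[k],Y[k]],1).astype(np.float32)),Z[k].mean())
for l in ["rivet_mid","rivet_seat","loose_pin_top"]: print(l,find(l,p,T))
E
```

```text
9.4 [ 0.49937647 -0.0035963   0.11352974] [ 1.79985343e+02 -5.28645661e-02  1.96830474e+00] 0.08536208763140071
0.064 60 ((0.5173041820526123, -0.001724553294479847), (0.005815782584249973, 0.021664727479219437), 3.2153351306915283) 0.06599821882190574
0.0685 813 ((0.5092433094978333, -0.0020193159580230713), (0.02186444401741028, 0.021493732929229736), 2.8595476150512695) 0.06967414088068465
0.076 192 ((0.5090786218643188, -0.0021016434766352177), (0.009453734382987022, 0.009424123913049698), 48.40208053588867) 0.07845060066652937
rivet_mid [(array([5.171e-01, 2.000e-04, 6.760e-02]), 0.7)]
rivet_seat [(array([0.5135, 0.002 , 0.0711]), 0.73)]
loose_pin_top [(array([ 0.5051, -0.0023,  0.0809]), 0.5)]
```

View pics/w3.png

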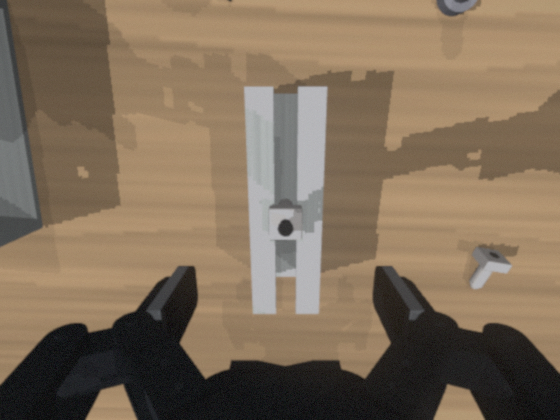

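The rivet hangs upright, its collar at (286,222) and raised pin at (286,228). Next I regrasp it by the collar from above.

>>> play_rows([
  [[0.196,-0.01,0.4],[0,0,-0.008],0],
  [[0.196,-0.01,0.6],[0,0,0],0],
  [[0,0,0.6],[0,0,0],60],
  [[0,0,0.3],[0,0,0],100],
  [[0,0,0.18],[0,0,0],120],
  [[0,0,0],[0,0,0],120],
  [[0,0,0],[0,0,0],150],
  [[0,0,0],[0,0,0],255],
  [[0,0,0],[0,0,0],255],
  [[0,0,0],[0,0,0],255],
  [[0,0,0],[0,0,0],255],
  [[0,0,0],[0,0,0],255],
], force=60)

```text
clock: 10.8
tool_pos: [0.5097, -0.0028, 0.0622]
ee_rot: [180.0, -0.1, 2.7]
contact_force: [-1.3, 1.5, 6.5]
grip_width: 0.0202
grasp_force: 59.3
```

>>> play_rows([
  [[0,0,-0.2],[0,0,0],255],
  [[0,0,-0.85],[0,0,0],255],
  [[0,0,-0.85],[0,0,0],255],
  [[0,0,-0.85],[0,0,0.034],255],
  [[0,0,-0.85],[0,0,0.035],255],
  [[-0.1,-1,0],[0,0,0],255],
  [[-0.1,-1,0],[0,0,0],255],
  [[-0.1,-1,0],[0,0,0],255],
  [[-0.1,-1,0],[0,0,0],255],
  [[-0.1,-1,0],[0,0,0],255],
  [[-0.1,-1,0],[0,0,0],255],
  [[-0.1,-1,0],[0,0,0],255],
  [[-0.1,-1,0],[0,0,0],255],
  [[0,0,0],[0,0,0],255],
  [[0,0,0],[0,0,0],255],
  [[0,0,0],[0,0,0],255],
])

```text
clock: 12.4
tool_pos: [0.5003, 0.1975, 0.1511]
ee_rot: [180.0, 0.0, -3.3]
contact_force: [-0.3, 0.4, -0.4]
grip_width: 0.0199
grasp_force: 58.8
```

```bash
python3 - <<'E'
from h import *
p,st,T=shot("wrist"); show("w4",p["frame"]); print(st["clock"],st["tool_pos"],st["ee_rot"],st["grip_width"],st["grasp_force"])
w=cloud(p,st); np.save("w4.npy",w); X,Y,Z=w[...,0],w[...,1],w[...,2]
m=(abs(Z-.075)<.005)&(Y>.1)&(Y<.4)&(X>.4)&(X<.7)
print("plate",m.sum(),cv2.minAreaRect(np.stack([X[m],Y[m]],1).astype(np.float32)),Z[m].mean())
for nm,c in [("hole",(.503,.239)),("pin",(.631,.300))]:
    d=np.hypot(X-c[0],Y-c[1])
    if nm=="pin": k=(d<.03)&(Z>.089)&(Z<.1)
    else: k=(d<.018)&(Z<.060)
    if k.sum()>5: print(nm,k.sum(),cv2.minAreaRect(np.stack([X[k],Y[k]],1).astype(np.float32)),Z[k].mean(), np.argwhere(k).mean(0))
for l in ["hole","seated_pin_top","loose_pin_top","rivet_seat"]: print(l,find(l,p,T))
t=(w-st["tool_pos"])@R.from_euler('xyz',st["ee_rot"],degrees=True).as_matrix()
for lo,hi in [(-.022,-.013),(-.0095,-.0055),(-.005,.003),(.005,.01),(.01,.02),(.02,.03),(.03,.045)]:
    k=(abs(t[...,0])<.016)&(abs(t[...,1])<.018)&(t[...,2]>lo)&(t[...,2]<hi)
    q=t[k]
    if len(q): print(lo,len(q),np.round(q.min(0),4),np.round(q.max(0),4))
E
```

```text
12.4 [0.50026037 0.19747885 0.1510677 ] [ 1.79979438e+02  2.84880181e-02 -3.31450054e+00] 0.01986679647374254 58.83403122425079
plate 39701 ((0.5635479688644409, 0.27070432901382446), (0.12119175493717194, 0.17520569264888763), 86.80992889404297) 0.07468821244600994
pin 291 ((0.6305573582649231, 0.2999568581581116), (0.009471463039517403, 0.0096964742988348), 51.53582763671875) 0.09300648555501896 [32.25085911 99.19931271]
hole [(array([0.5799, 0.2658, 0.0704]), 0.63)]
seated_pin_top [(array([0.6344, 0.3039, 0.0984]), 0.56)]
loose_pin_top [(array([0.5008, 0.1977, 0.1708]), 0.76)]
rivet_seat [(array([0.5023, 0.2027, 0.1603]), 0.57)]
-0.022 771 [-0.0109 -0.0179 -0.022 ] [ 0.0122  0.018  -0.013 ]
-0.0095 1334 [-0.0118 -0.0179 -0.0095] [ 0.0121  0.018  -0.0055]
-0.005 230 [ 0.0095 -0.0176 -0.005 ] [0.0116 0.0148 0.0018]
0.01 81 [ 0.0021 -0.0063  0.0126] [0.0056 0.0036 0.02  ]
0.02 122 [-0.0008 -0.0072  0.0201] [0.0054 0.0045 0.0299]
0.03 82 [-0.0009 -0.0074  0.03  ] [0.0053 0.0046 0.0379]
```

View pics/w4.png

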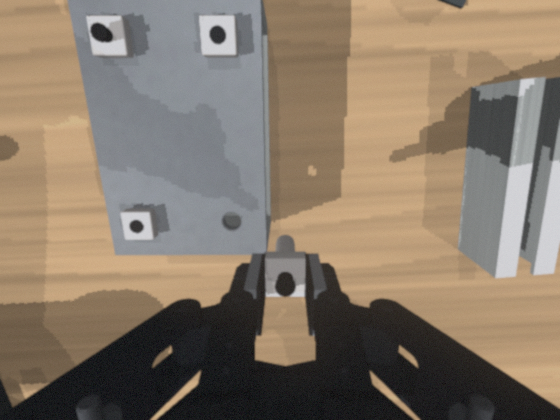

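The rivet is held upright, pin at (286,283) and shank tip at (286,240). The empty hole is at (232,221) and the waiting raised pin at (101,33). Now I fit the hole mouth.

```bash
cat > hole.py <<'E'
from h import *
def hole(p,st,T,w,c=(.503,.239),zp=.0748):
    z=w[...,2]; d=np.hypot(w[...,0]-c[0],w[...,1]-c[1])
    def proj(uv):
        uv=np.atleast_2d(uv).astype(float)
        ray=np.stack([(uv[:,0]-p["cx"])/p["fx"],(uv[:,1]-p["cy"])/p["fy"],np.ones(len(uv))],1)@T[:3,:3].T
        return (T[:3,3]+ray*((zp-T[2,3])/ray[:,2])[:,None])[:,:2]
    v,u=np.indices(z.shape); P=proj(np.stack([u.ravel(),v.ravel()],1)).reshape(*z.shape,2)
    reg=np.hypot(P[...,0]-c[0],P[...,1]-c[1])<.016
    g=cv2.cvtColor(p["frame"],cv2.COLOR_BGR2GRAY)
    for nm,m in [("depth",reg&((z<zp-.0025)|np.isnan(z))),("dark",reg&(g<np.median(g[reg])*.8))]:
        n,l,s,ce=cv2.connectedComponentsWithStats(m.astype(np.uint8))
        if n<2: print(nm,"none"); continue
        i=1+s[1:,4].argmax(); q=P[l==i].astype(np.float32)
        print(nm,s[i,4],ce[i],"mean",np.round(q.mean(0),4),cv2.minEnclosingCircle(q),cv2.minAreaRect(q))
E
python3 - <<'E'
from hole import *
p,st,T=shot("wrist"); w=cloud(p,st); print(st["tool_pos"]); hole(p,st,T,w)
g=p["frame"][195:260,200:265]
show("w4c",cv2.resize(g,None,fx=8,fy=8,interpolation=cv2.INTER_CUBIC))
E
```

```text
[0.50051902 0.19756406 0.15130952]
depth 227 [231.91629956 220.77973568] mean [0.5037 0.2391] ((0.5031285285949707, 0.23942220211029053), 0.006810275372117758) ((0.5034492015838623, 0.23901773989200592), (0.013143392279744148, 0.012575470842421055), 38.71759796142578)
dark 251 [231.22709163 221.73705179] mean [0.5029 0.2397] ((0.5035261511802673, 0.23942214250564575), 0.007514397148042917) ((0.5027504563331604, 0.23987337946891785), (0.013779737055301666, 0.013100344687700272), 84.10130310058594)
```

View pics/w4c.png

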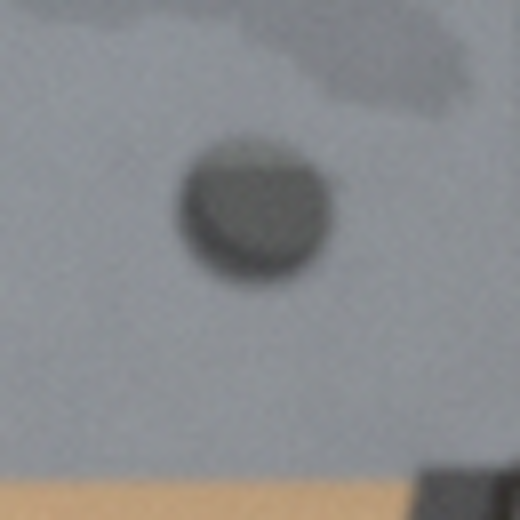

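>>> play_rows([
  [[0.012,-0.812,0],[0,0,0],255],
  [[0.012,-0.812,0],[0,0,0],255],
  [[0,0,0.6],[0,0,0],255],
  [[0,0,0.5],[0,0,0],255],
  [[0,0,0],[0,0,0],255],
  [[0,0,0],[0,0,0],255],
])

```text
clock: 13.3
tool_pos: [0.5027, 0.2378, 0.1228]
ee_rot: [180.0, 0.1, -3.3]
contact_force: [-0.5, 0.0, 0.1]
grip_width: 0.0201
grasp_force: 58.9
```

```bash
python3 - <<'E'
from hole import *
p,st,T=shot("wrist"); w=cloud(p,st); print(st["clock"],st["tool_pos"],st["ee_rot"]); hole(p,st,T,w)
t=(w-st["tool_pos"])@R.from_euler('xyz',st["ee_rot"],degrees=True).as_matrix()
for lo in np.arange(.004,.046,.004):
    k=(abs(t[...,0])<.012)&(abs(t[...,1])<.012)&(t[...,2]>lo)&(t[...,2]<lo+.004); q=t[k]
    if len(q): print(round(lo,3),len(q),np.round(q.min(0),4),np.round(q.max(0),4))
g=p["frame"][215:315,235:335]
show("w5c",cv2.resize(g,None,fx=6,fy=6,interpolation=cv2.INTER_CUBIC))
E
```

```text
13.3 [0.50274338 0.2378426  0.1228    ] [ 1.79957119e+02  1.11646143e-01 -3.32436398e+00]
depth 190 [283.85263158 231.61578947] mean [0.5057 0.2395] ((0.50361168384552, 0.23947934806346893), 0.006933790631592274) ((0.5052979588508606, 0.23948661983013153), (0.009179836139082909, 0.013554020784795284), 0.4714314937591553)
dark 242 [285.37190083 233.97107438] mean [0.5039 0.2385] ((0.5001640319824219, 0.23861074447631836), 0.010257928632199764) ((0.5010873675346375, 0.2395600974559784), (0.01497064158320427, 0.017450930550694466), 77.93461608886719)
0.012 33 [ 0.0037 -0.0051  0.0125] [0.0056 0.0023 0.0159]
0.016 44 [ 0.0024 -0.0063  0.016 ] [0.0056 0.0036 0.0197]
0.02 54 [ 0.0003 -0.0071  0.02  ] [0.0055 0.0043 0.024 ]
0.024 50 [-0.0001 -0.0072  0.0242] [0.0055 0.0044 0.0279]
0.028 50 [-0.0002 -0.0073  0.0282] [0.0056 0.0045 0.032 ]
0.032 40 [-0.0008 -0.0074  0.032 ] [0.0052 0.0046 0.0359]
0.036 14 [ 0.0012 -0.0068  0.036 ] [0.0052 0.004  0.0381]
0.044 309 [-0.0113 -0.0119  0.0464] [0.012  0.0119 0.048 ]
```

View pics/w5c.png

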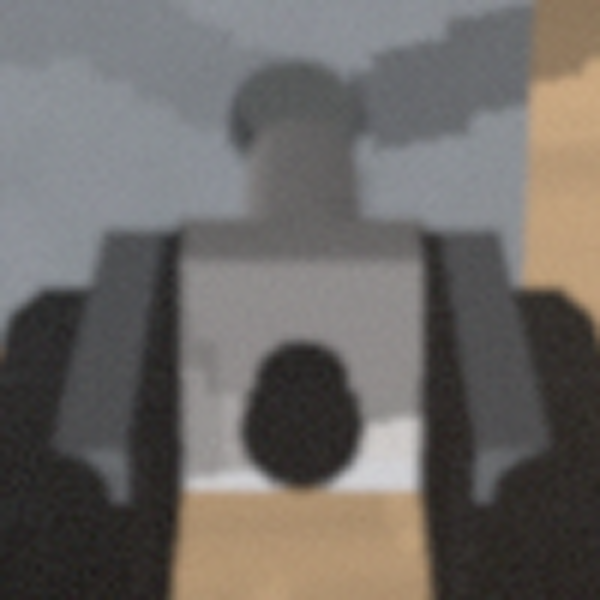

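The hole is seen behind the shank, centred at crop x 299, and the shank at 302, so they are aligned to about 0.5 mm. I lower it in.

>>> play_rows([
  [[0.025,-0.01,0.1],[0,0,0],255],
  [[0,0,0.2],[0,0,0],255],
  [[0,0,0.2],[0,0,0],255],
  [[0,0,0.2],[0,0,0],255],
  [[0,0,0],[0,0,0],255],
  [[0,0,0],[0,0,0],255],
])

```text
clock: 13.95
tool_pos: [0.5038, 0.2389, 0.1061]
ee_rot: [180.0, 0.0, -3.3]
contact_force: [-0.1, -0.2, -0.7]
grip_width: 0.0202
grasp_force: 58.9
```

>>> play_rows([
  [[0,0,0.3],[0,0,0],255],
  [[0,0,0.3],[0,0,0],255],
  [[0,0,0.3],[0,0,0],255],
  [[0,0,0.1],[0,0,0],255],
  [[0,0,0.04],[0,0,0],255],
  [[0,0,0],[0,0,0],255],
  [[0,0,0],[0,0,0],255],
])

```text
clock: 14.65
tool_pos: [0.5042, 0.239, 0.0806]
ee_rot: [-180.0, -0.0, -3.3]
contact_force: [-0.5, 0.1, 0.1]
grip_width: 0.0201
grasp_force: 58.9
```

>>> play_rows([
  [[0,0,0.06],[0,0,0],255],
  [[0,0,0.04],[0,0,0],255],
  [[0,0,0.02],[0,0,0],255],
  [[0,0,0],[0,0,0],255],
  [[0,0,0],[0,0,0],255],
])

```text
clock: 15.15
tool_pos: [0.504, 0.2389, 0.0773]
ee_rot: [-180.0, -0.0, -3.3]
contact_force: [-0.2, -0.1, -1.2]
grip_width: 0.0197
grasp_force: 58.9
```

>>> play_rows([
  [[0,0,0.025],[0,0,0],255],
  [[0,0,0],[0,0,0],220],
  [[0,0,0],[0,0,0],180],
  [[0,0,0],[0,0,0],140],
  [[0,0,0],[0,0,0],120],
  [[0,0,0],[0,0,0],120],
  [[0,0,0],[0,0,0],120],
  [[0,0,-0.4],[0,0,0],120],
  [[0,0,-0.8],[0,0,0],120],
  [[0,0,-0.8],[0,0,0],120],
  [[0,0,-0.4],[0,0,0],120],
  [[0,0,0],[0,0,0],255],
  [[0,0,0],[0,0,0],255],
  [[0,0,0],[0,0,0],255],
])

```text
clock: 16.55
tool_pos: [0.5032, 0.2387, 0.1355]
ee_rot: [180.0, 0.1, -3.3]
contact_force: [-0.4, 0.1, -0.7]
grip_width: 0.002
grasp_force: 0.0
```

```bash
cat > pins.py <<'E'
from h import *
def pins():
    p,st,T=shot("wrist"); w=cloud(p,st); print(st["clock"],st["tool_pos"],st["ee_rot"],st["grip_width"]); X,Y,Z=w[...,0],w[...,1],w[...,2]
    for nm,c in [("loose",(.5036,.2393)),("seated",(.6305,.300))]:
        d=np.hypot(X-c[0],Y-c[1])
        for lo,hi in [(.0785,.089),(.089,.100)]:
            k=(d<.02)&(Z>lo)&(Z<hi)
            if k.sum()>5: print(nm,lo,k.sum(),cv2.minAreaRect(np.stack([X[k],Y[k]],1).astype(np.float32)),np.median(Z[k]),np.percentile(Z[k],95))
    return p,st,T,w
E
python3 - <<'E'
from pins import *
p,st,T,w=pins(); show("w6",p["frame"])
E
```

```text
16.55 [0.50316236 0.23866593 0.13547063] [ 1.79962338e+02  1.19636795e-01 -3.27704308e+00] 0.0020313169331376696
loose 0.0785 833 ((0.5039604306221008, 0.2403075248003006), (0.021990139037370682, 0.02162444405257702), 87.22857666015625) 0.08454927462612 0.08572581109997021
loose 0.089 179 ((0.5038068294525146, 0.2404603362083435), (0.00932152010500431, 0.00955173745751381), 35.40332794189453) 0.09337356003486208 0.09446697945191455
seated 0.0785 1548 ((0.6306082010269165, 0.3003389239311218), (0.023065129294991493, 0.022769004106521606), 86.33760070800781) 0.08444373146518534 0.08584011971034822
seated 0.089 334 ((0.6305677890777588, 0.30028146505355835), (0.009903878904879093, 0.009396946057677269), 34.882328033447266) 0.09324176173098175 0.09434238273198069
```

View pics/w6.png

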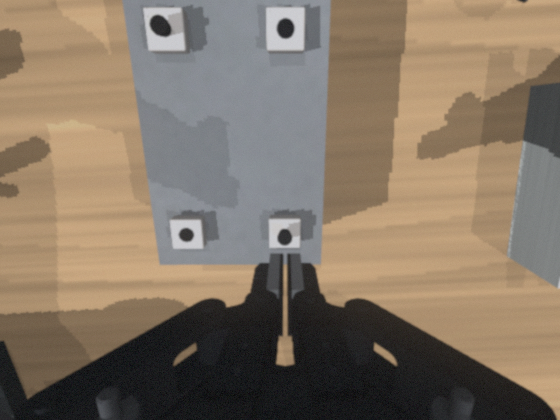

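The rivet is seated at (285,235), its pin raised and its collar level with the others. With the fingers shut, I press its pin.

>>> play_rows([
  [[0.025,-0.012,0.6],[0,0,0],255],
  [[0,0,0.6],[0,0,0],255],
  [[0,0,0.3],[0,0,0],255],
  [[0,0,0.1],[0,0,0],255],
  [[0,0,0.04],[0,0,0],255],
  [[0,0,0.04],[0,0,0],255],
  [[0,0,0.04],[0,0,0],255],
  [[0,0,0.04],[0,0,0],255],
  [[0,0,0.04],[0,0,0],255],
  [[0,0,0],[0,0,0],255],
])

```text
clock: 17.6
tool_pos: [0.5052, 0.2393, 0.0932]
ee_rot: [-180.0, -0.1, -3.3]
contact_force: [-2.5, -1.5, 5.7]
grip_width: 0.0003
grasp_force: 3.3
```

>>> play_rows([
  [[0,0,0.04],[0,0,0],255],
  [[0,0,0.04],[0,0,0],255],
  [[0,0,0.04],[0,0,0],255],
  [[0,0,0.04],[0,0,0],255],
  [[0,0,0.04],[0,0,0],255],
  [[0,0,0],[0,0,0],255],
  [[0,0,0],[0,0,0],255],
])

```text
clock: 18.3
tool_pos: [0.5052, 0.2393, 0.0883]
ee_rot: [-180.0, -0.1, -3.3]
contact_force: [-3.5, -1.2, 7.5]
grip_width: -0.0002
grasp_force: 3.5
```

>>> play_rows([
  [[0,0,0.04],[0,0,0],255],
  [[0,0,0.04],[0,0,0],255],
  [[0,0,0.04],[0,0,0],255],
  [[0,0,0.04],[0,0,0],255],
  [[0,0,0.04],[0,0,0],255],
  [[0,0,0],[0,0,0],255],
  [[0,0,0],[0,0,0],255],
])

```text
clock: 19.0
tool_pos: [0.5055, 0.2394, 0.0857]
ee_rot: [180.0, -0.0, -3.2]
contact_force: [-11.1, -2.9, 22.7]
grip_width: -0.0002
grasp_force: 11.3
```

>>> play_rows([
  [[0,0,-0.3],[0,0,0],255],
  [[0,0,-0.6],[0,0,0],255],
  [[0,0,-0.6],[0,0,0],255],
  [[0,0,-0.6],[0,0,0],255],
  [[0,0,0],[0,0,0],255],
  [[0,0,0],[0,0,0],255],
])

```text
clock: 19.6
tool_pos: [0.5049, 0.2392, 0.1347]
ee_rot: [-180.0, -0.1, -3.3]
contact_force: [-0.7, -0.0, 0.2]
grip_width: -0.0003
grasp_force: 0.0
```

```bash
python3 - <<'E'
from pins import *
p,st,T,w=pins(); print(tool_delta(st,[.6304,.2990,.0955])/.025)
E
```

```text
19.6 [0.50487852 0.2391811  0.13470263] [-1.79983968e+02 -5.95642065e-02 -3.27731160e+00] -0.00032649942431637984
loose 0.0785 1017 ((0.5038751363754272, 0.24030596017837524), (0.02211984619498253, 0.02199724316596985), 87.34866333007812) 0.08469531973818839 0.08586358538200965
seated 0.0785 1533 ((0.6303933262825012, 0.3003982603549957), (0.02251571975648403, 0.02208956517279148), 86.90360260009766) 0.08454041012570324 0.08586062436622657
seated 0.089 327 ((0.6304236650466919, 0.30010348558425903), (0.009542311541736126, 0.009623442776501179), 70.9679946899414) 0.09328105664589545 0.09472043212768148
[ 4.87422424 -2.67543828  1.57392194]
```

>>> play_rows([
  [[0.81,-0.446,0],[0,0,0],255],
  [[0.81,-0.446,0],[0,0,0],255],
  [[0.81,-0.446,0],[0,0,0],255],
  [[0.81,-0.446,0],[0,0,0],255],
  [[0.81,-0.446,0],[0,0,0],255],
  [[0.81,-0.446,0],[0,0,0],255],
  [[0,0,0.5],[0,0,0],255],
  [[0,0,0.5],[0,0,0],255],
  [[0,0,0.3],[0,0,0],255],
  [[0,0,0],[0,0,0],255],
  [[0,0,0],[0,0,0],255],
])

```text
clock: 20.75
tool_pos: [0.629, 0.2987, 0.1012]
ee_rot: [180.0, 0.1, -3.3]
contact_force: [0.0, 0.7, 0.2]
grip_width: 0.0002
grasp_force: 0.0
```

>>> play_rows([
  [[0.03,0,0.2],[0,0,0],255],
  [[0,0,0.04],[0,0,0],255],
  [[0,0,0.04],[0,0,0],255],
  [[0,0,0.04],[0,0,0],255],
  [[0,0,0.04],[0,0,0],255],
  [[0,0,0.04],[0,0,0],255],
  [[0,0,0.04],[0,0,0],255],
  [[0,0,0.04],[0,0,0],255],
  [[0,0,0.04],[0,0,0],255],
  [[0,0,0.04],[0,0,0],255],
  [[0,0,0.04],[0,0,0],255],
  [[0,0,0.04],[0,0,0],255],
  [[0,0,0.04],[0,0,0],255],
  [[0,0,0.04],[0,0,0],255],
  [[0,0,0.04],[0,0,0],255],
  [[0,0,0],[0,0,0],255],
  [[0,0,0],[0,0,0],255],
])

```text
clock: 22.45
tool_pos: [0.6308, 0.2991, 0.0859]
ee_rot: [180.0, -0.0, -3.3]
contact_force: [-7.5, -3.0, 14.1]
grip_width: -0.0003
grasp_force: 7.0
```

>>> play_rows([
  [[0,0,0.06],[0,0,0],255],
  [[0,0,0.04],[0,0,0],255],
  [[0,0,0],[0,0,0],255],
  [[0,0,-0.3],[0,0,0],255],
  [[0,0,-0.8],[0,0,0],255],
  [[-0.5,0,-1],[0,0,0],255],
  [[-1,0,-1],[0,0,0],255],
  [[-1,0,-1],[0,0,0],255],
  [[-1,0,0],[0,0,0],255],
  [[-0.5,0,0],[0,0,0],255],
  [[0,0,0],[0,0,0],255],
  [[0,0,0],[0,0,0],255],
])

```text
clock: 23.65
tool_pos: [0.5308, 0.3045, 0.182]
ee_rot: [180.0, 0.0, -3.3]
contact_force: [1.1, -0.0, -0.1]
grip_width: -0.0001
grasp_force: 0.0
```

```bash
python3 - <<'E'
from pins import *
p,st,T,w=pins()
X,Y,Z=w[...,0],w[...,1],w[...,2]
for c in [(.5038,.2404),(.6304,.3002)]:
    k=(np.hypot(X-c[0],Y-c[1])<.004); print(k.sum(),np.nanmedian(Z[k]))
s=imaging.read_camera("scene"); show("end",np.hstack([p["frame"],s["frame"]])[:, :, :]); a=cv2.resize(np.hstack([p["frame"],s["frame"]]),(800,300)); show("end",a)
E
```

```text
23.65 [0.53084998 0.30449516 0.18197805] [ 1.79976490e+02  3.01400666e-02 -3.27883967e+00] -6.110608617900459e-05
loose 0.0785 676 ((0.5040102005004883, 0.24050892889499664), (0.022306136786937714, 0.021832309663295746), 86.89045715332031) 0.08469032860820587 0.08599649401083521
seated 0.0785 967 ((0.6303778290748596, 0.30088192224502563), (0.021522242575883865, 0.021786268800497055), 87.08084106445312) 0.08475301800216195 0.08616068030459367
65 0.08573437042142354
102 0.08563158790883624
```

View pics/end.png

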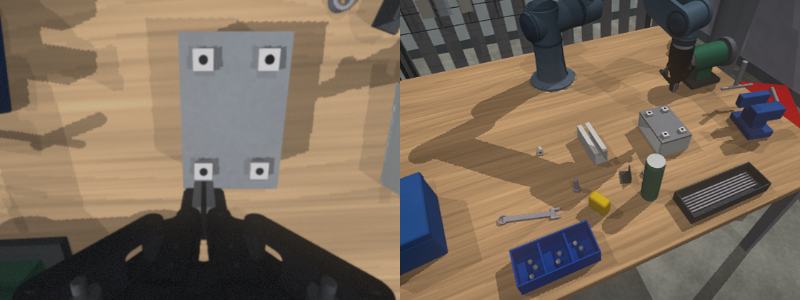

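Four rivets sit in the plate at (203,59), (268,59), (203,171) and (259,171), all with pins at 86 mm. The bystanders are where they were, and the arm is clear.

```bash
python3 -c "
from cell import r
print(r.finish_job())"
```

```text
the job is handed in; nothing more can be done
None
```

The rivet is seated in the plate and both pins are pushed flush (about 86 mm above the bench by camera). The other things on the bench were left alone, and I handed the job in at about 24 s on the robot's clock.

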